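# Load the filter cassette in reverse order

## Task

Move the four filter tubes from the cradles of the storage carrier into the blue cassette, one to a bay, in reverse order: the tube that stands nearest the carrier's orange end block goes into the cassette bay farthest from the cassette's orange end block, the next one beside it, and so on, so that the last goes next to the orange block. Leave each one standing upright on its bay's floor, and do not tip any over on the way.

Things in the scene. Friction and masses are not known exactly. Their poses are not given: they have to be found in the camera images.
- filter_red: Loose filter tube: upright black cylinder, 36 mm in diameter and 60 mm tall, about 100 g, with a red glass disc on its top and a red band near the top. Origin: centre of its underside, z up. At the start it stands in the red-tabbed cradle on the carrier, its underside 8 mm above the table.
- filter_yellow: Loose filter tube: upright black cylinder, 36 mm in diameter and 60 mm tall, about 100 g, with a yellow glass disc on its top and a yellow band near the top. Origin: centre of its underside, z up. At the start it stands in the yellow-tabbed cradle on the carrier, its underside 8 mm above the table.
- filter_green: Loose filter tube: upright black cylinder, 36 mm in diameter and 60 mm tall, about 100 g, with a green glass disc on its top and a green band near the top. Origin: centre of its underside, z up. At the start it stands in the green-tabbed cradle on the carrier, its underside 8 mm above the table.
- filter_blue: Loose filter tube: upright black cylinder, 36 mm in diameter and 60 mm tall, about 100 g, with a blue glass disc on its top and a blue band near the top. Origin: centre of its underside, z up. At the start it stands in the blue-tabbed cradle on the carrier, its underside 8 mm above the table.
- cradle_red: Fixed grey open cradle with a red tab along its +y side; the red filter stands in it at the start. 54 mm along the row (x), 58 mm across, floor 4 mm and walls 2 mm thick, rim 18 mm above the table. Origin: centre of its underside, 4 mm above the table; axes as the carrier's. The order of the four cradles in the row differs every time.
- cradle_yellow: Fixed grey open cradle with a yellow tab along its +y side; the yellow filter stands in it at the start. 54 mm along the row (x), 58 mm across, floor 4 mm and walls 2 mm thick, rim 18 mm above the table. Origin: centre of its underside, 4 mm above the table; axes as the carrier's. The order of the four cradles in the row differs every time.
- cradle_green: Fixed grey open cradle with a green tab along its +y side; the green filter stands in it at the start. 54 mm along the row (x), 58 mm across, floor 4 mm and walls 2 mm thick, rim 18 mm above the table. Origin: centre of its underside, 4 mm above the table; axes as the carrier's. The order of the four cradles in the row differs every time.
- cradle_blue: Fixed grey open cradle with a blue tab along its +y side; the blue filter stands in it at the start. 54 mm along the row (x), 58 mm across, floor 4 mm and walls 2 mm thick, rim 18 mm above the table. Origin: centre of its underside, 4 mm above the table; axes as the carrier's. The order of the four cradles in the row differs every time.
- carrier: Storage carrier: dark steel plate fixed to the table, 252 x 92 x 4 mm, bearing the four cradles in a row along its x axis, centred at x = -84, -28, 28 and 84 mm, y = 0. An orange end block, 20 x 92 mm, 26 mm tall, stands at its -x end (x = -124 mm). Origin: on the table under the middle of the row. Left or right of the cassette, yaw varies.
- cassette: Blue rack fixed to the table, empty at first, four open bays in a row along its x axis: centres at x = -84, -28, 28 and 84 mm, y = 0; each 52 (x) by 54 mm (y) inside, floor 6 mm and wall tops 16 mm above the table, walls 4 mm thick. An orange end block, 20 x 92 mm, 26 mm tall, stands at its -x end (x = -124 mm). Origin: on the table under the middle of the row, z up.

How it is judged:
By the outcome, as a careful person would: the job done as asked, in the order asked, and still so for the second after the job is handed in, with the robot touching nothing.
It also fails if it takes over 102 s, if anything falls off the work surface, if the arm or the gripper's body presses on something with over 40 N, if the wrist force passes 120 N, or if a joint passes its speed limit or range.

## Robot

A 6-joint arm with a two-finger parallel gripper is mounted at the origin on the work surface. World frame = base frame: x ahead of the robot, y to its left, z up, the work surface at z = 0. Lengths are in m, angles in degrees, forces in N, time in s.
With the tool pointing down it reaches from about 0.4 to 0.825 m from the base axis. Payload 7 kg.
Tool frame: the origin (TCP) lies midway between the tips of the shut fingers; the grasp point (between the pads) lies 19 mm behind it; z points along the fingers, y is the line along which they close (so a half turn about z gives the same grasp; the last joint's range is limited). The gripper opens to 88 mm and grips with 3 to 60 N. Pads are 19 mm wide; open, the fingers measure 130 mm over their backs; the gripper's body (78 mm by 193 mm) begins 47 mm behind the grasp point.
Start: joints at [-53.394, 20.546, 0.682, 0, -70.136, -16.507], TCP at [0.232, -0.634, 0.227] pointing down, gripper open.
Joint ranges: [-176.03, 176.03], [-82.01, 121.73], [-58.28, 71.71], [-173.87, 95.51], [-174.79, -0.11], [-173.66, 173.66]. Speed limits (degrees/s): [136.94, 136.94, 172.46, 180, 180, 180].

## Interface

Orientations are given as [roll, pitch, yaw] about the fixed x, y, z axes, in that order (R = Rz(yaw) Ry(pitch) Rx(roll)).
In Python, from plant import ctrl gives the robot as it stands. The module is installed in compiled form; this text tells all that it offers.
- The arm moves only by the tool send_rows, never from a script. Its argument "plan" is a list that holds one entry, the list of rows, each a list of 6 numbers: the shift along the tool's x, y, z in cm, then the turn, a rotation vector about the tool's x, y, z in degrees. A call has 1 to 8 rows; each row is the pose to reach, as a shift and turn from the pose commanded when the call began, along the tool's axes at that moment; what a row does not reach only later rows make up. A row lasts 1/12 s, in which the tool goes at most 41.7 mm and 7.16 degrees, less where a joint would pass 70% of its speed; a pose out of reach is approached as far as the arm can. A call with a gripper value outside its range is refused whole. "fingers" is the opening, from 0 (shut) to 1 (fully open), set as the call begins (left out, the last holds). The fingers move at their own pace and stop on an object; the grip force is fixed at half the most. Time passes only in rows, so rows that repeat a pose let the fingers close. It gives the time, the measured TCP pose, the force, the opening and the grip force at its end, in the units of the state.
- ctrl.get_obs(): the state, without advancing time (a new reading comes with each control period).
- ctrl.snapshot(name): name is "side" or "top" or "wrist"; returns a dict with "img" (420x560x3 uint8, red, green, blue), "K" (3x3 intrinsics, pixels), "pose" (4x4, takes a point from camera to world coordinates). Camera axes: x right, y down, z forward; pixel columns grow to the right and rows downward; lengths in m; the calibration is good to about 2 mm. A picture is of the moment at which its call begins. There is no depth.
- ctrl.close_job(): hands the job in; it is judged then, once.
The state is a dict: "clock": time; "joint_pos": joint angles; "qvel": joint speeds; "tau": joint torques, N m; "tool_pos": TCP position; "orientation": TCP orientation; "force": force on the tool from outside, world axes, zero at the start; "moment": the same for the moment, N m; "opening": finger opening in m; "gripper_force": force on a finger pad.
Only numpy, scipy, OpenCV 4.12 (cv2) and the standard library are available. Lean on these libraries where they do the work, as an engineer would, in place of code of your own. Each camera call takes 0.05 s, during which the arm holds its last target. There are 200 camera calls.

## Working session

There is one attempt and no reset: what is moved stays moved. The work goes in short steps, Python scripts to look and compute and a tool call to move; the robot and the scene stay as the last step left them, time stands still between calls to the robot, and variables do not carry over. Pictures are saved under pics/ and viewed, at most 14 in all, crops included, and the job is handed in when it is done.

Besides the shell and the picture viewer there is one more tool, called as name([rows], argument=value, ...), one row to a line, values as JSON. send_rows: Moves the arm, as the interface text tells. Its arguments: {"type":"object","properties":{"plan":{"type":"array","items":{"type":"array","items":{"type":"array","items":{"type":"number"}}}},"fingers":{"type":"number"}},"required":["plan"]}

```bash
mkdir -p pics; python3 - <<'E'
from plant import ctrl
import cv2
print(ctrl.get_obs())
for n in ["top","side"]:
    s=ctrl.snapshot(n); cv2.imwrite(f"pics/{n}0.png",s["img"][:,:,::-1]); print(n,s["K"],s["pose"])
E
```

```text
{'clock': 0.0, 'joint_pos': array([-5.33920674e+01,  2.05901444e+01,  6.33601302e-01, -2.04126912e-02,
       -7.01345259e+01, -1.65076279e+01]), 'qvel': array([ 0.10787275,  0.00271693,  0.06471318, -0.05022357,  0.09695302,
        0.0361597 ]), 'tau': array([ 2.26515564e-03, -5.82724142e+01,  2.93050933e+01,  6.99721009e+00,
        6.93308990e-03, -1.43171255e-04]), 'tool_pos': array([ 0.23179271, -0.63343721,  0.22563501]), 'orientation': array([ 1.79907232e+02, -7.48084661e-03, -1.59906641e+02]), 'force': array([-0.25088759,  0.19899607, -0.5212665 ]), 'moment': array([-0.00820069,  0.03814542,  0.00097352]), 'gripper_force': 0.0, 'opening': 0.08762060640371598}
top [[415.85899581   0.         285.40621104]
 [  0.         415.85899581 215.03864294]
 [  0.           0.           1.        ]] [[ 0.00802757 -0.9856939   0.16835405  0.42017146]
 [-0.99966762 -0.0037858   0.02550141 -0.02453897]
 [-0.02449923 -0.1685028  -0.98539667  0.76481425]
 [ 0.          0.          0.          1.        ]]
side [[417.5985227    0.         278.57281029]
 [  0.         417.5985227  209.63829374]
 [  0.           0.           1.        ]] [[-0.87694507 -0.25824909  0.40530823  0.2320893 ]
 [-0.48058799  0.46843846 -0.74135052  0.54853272]
 [ 0.00159114 -0.84490995 -0.53490621  0.43781313]
 [ 0.          0.          0.          1.        ]]
```

View pics/top0.png

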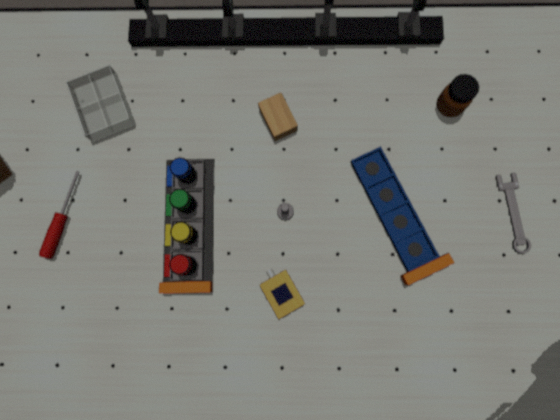

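The picture shows the carrier at left: blue (180,170), green (180,201), yellow (181,232), red (181,265), orange block at the bottom (185,287). The cassette is at right, running from (372,165) to (416,250), with its orange block at (428,269). So the order is red → far bay, yellow, green, then blue next to the orange block.

```bash
python3 - <<'E'
import cv2,numpy as np
i=cv2.imread("pics/top0.png")
a=i[150:300,155:220];b=i[142:292,345:460]
c=np.hstack([a,b]);c=cv2.resize(c,None,fx=4,fy=4,interpolation=cv2.INTER_CUBIC)
c=cv2.convertScaleAbs(c,alpha=1.8,beta=10)
cv2.imwrite("pics/crop1.png",c)
E
```

```text
(no output)
```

View pics/crop1.png

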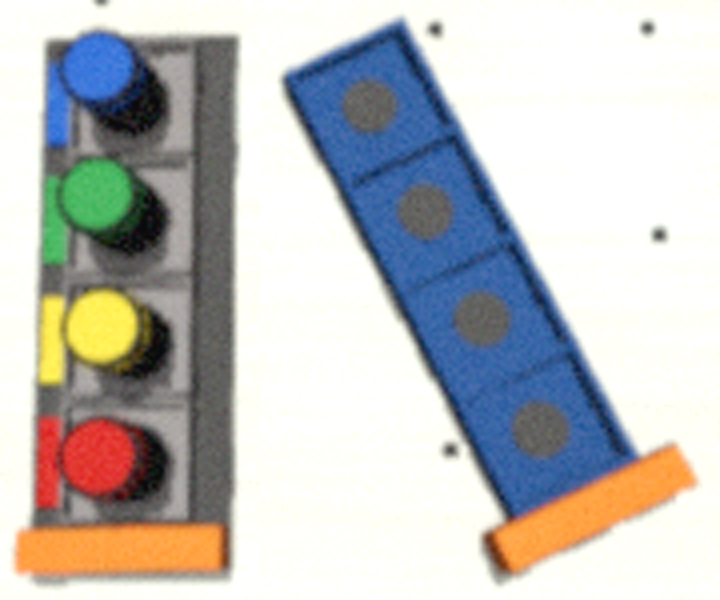

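View pics/side0.png

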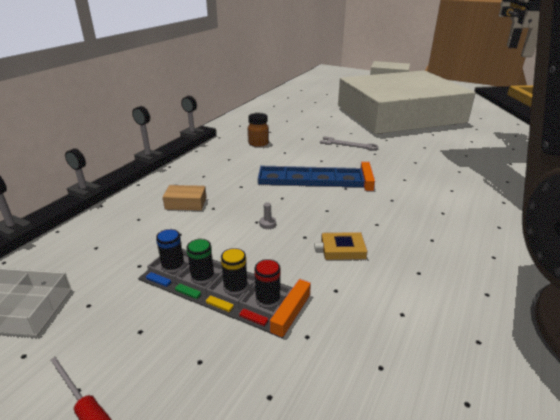

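```bash
cat > h.py <<'E'
import numpy as np,cv2
from plant import ctrl
def to_world(s,uv,z):
    uv=np.atleast_2d(np.array(uv,float)); d=np.c_[uv,np.ones(len(uv))]@np.linalg.inv(s["K"]).T@s["pose"][:3,:3].T
    o=s["pose"][:3,3]; return (o+d*((z-o[2])/d[:,2])[:,None])[:,:2]
E
python3 - <<'E'
from h import *
s=ctrl.snapshot("top"); 
f=lambda u,x0,y0,ox:np.c_[x0+(np.array(u)[:,0]-ox+.5)/4-.5,y0+(np.array(u)[:,1]+.5)/4-.5]
T=to_world(s,f([(99,457),(102,326),(97,194),(100,66)],155,150,0),.068)
C=to_world(s,f([(541,430),(482,318),(425,211),(370,105)],345,142,260),.006)
OB=to_world(s,f([(16,532),(224,523),(228,567),(15,575)],155,150,0),.026)
OC=to_world(s,f([(675,443),(697,482),(511,574),(488,536)],345,142,260),.026)
for n,P in zip("TCab",(T,C,OB,OC)):
    print(n,P.round(4).tolist(),P.mean(0).round(4)); d=P[-1]-P[0] if n in"TC" else P[0]-P[1]; print(np.linalg.norm(np.diff(P,axis=0),axis=1).round(4),np.degrees(np.arctan2(d[1],d[0])),np.hypot(*P.T).round(3))
cx=lambda P,O:np.degrees(np.arctan2(*(P.mean(0)-O.mean(0))[::-1])),np.linalg.norm(P.mean(0)-O.mean(0))
S=ctrl.snapshot("side"); print(to_world(S,[(268,267),(234,256),(200,245),(169,235)],.068).round(4).tolist())
w=ctrl.snapshot("wrist"); print(w["K"],w["pose"]);
E
```

```text
T [[0.4554, 0.1707], [0.5108, 0.1723], [0.5681, 0.1774], [0.6252, 0.179]] [0.5399 0.1749]
[0.0554 0.0575 0.0571] 2.788857498115691 [0.486 0.539 0.595 0.65 ]
C [[0.488, -0.2401], [0.5393, -0.2155], [0.5894, -0.1912], [0.6403, -0.1671]] [ 0.5643 -0.2035]
[0.0568 0.0558 0.0563] 25.61012601247312 [0.544 0.581 0.62  0.662]
a [[0.4244, 0.2177], [0.429, 0.1256], [0.4099, 0.1231], [0.4057, 0.2171]] [0.4173 0.1708]
[0.0923 0.0192 0.0941] 92.88075558261666 [0.477 0.447 0.428 0.46 ]
b [[0.4809, -0.2927], [0.4639, -0.3012], [0.4235, -0.2187], [0.4398, -0.2094]] [ 0.452  -0.2555]
[0.019  0.0919 0.0188] 26.723992407724772 [0.563 0.553 0.477 0.487]Traceback (most recent call last):
  File "<stdin>", line 10, in <module>
NameError: name 'O' is not defined. Did you mean: 'OB'?
```

```bash
cat >> h.py <<'E'
from scipy.spatial.transform import Rotation as R
def go(*wps):
    "print tool-axis shift (cm) and turn (deg) of each leg x,y,z,yaw, from the measured pose on"
    o=ctrl.get_obs(); p=o["tool_pos"]; r=R.from_euler("xyz",o["orientation"],degrees=True)
    print(o["clock"],p.round(4),o["orientation"].round(2),o["opening"].round(4))
    for x,y,z,w in wps:
        q=np.array([x,y,z]); t=R.from_euler("xyz",[180,0,w],degrees=True)
        print((r.inv().apply(q-p)*100).round(2),(r.inv()*t).as_rotvec(True).round(2)); p,r=q,t
E
python3 - <<'E'
from h import *
S=ctrl.snapshot("side"); print(to_world(S,[(268,267),(234,256),(200,245),(169,235)],.068).round(4).tolist())
go((.48,-.27,.24,-177.2),(.54,.175,.25,-177.2))
E
```

```text
[[0.4548, 0.1709], [0.5086, 0.1733], [0.5664, 0.176], [0.6228, 0.1786]]Traceback (most recent call last):
  File "<stdin>", line 3, in <module>
  File "h.py", line 10, in go
    print(o["clock"],p.round(4),o["orientation"].round(2),o["opening"].round(4))
                                                          ^^^^^^^^^^^^^^^^^^
AttributeError: 'float' object has no attribute 'round'
```

Side and top views agree to about 2 mm.

```bash
sed -i 's/o\["opening"\].round(4)/round(o["opening"],4)/' h.py; python3 -c "
from h import *
go((.48,-.27,.24,-177.2),(.54,.175,.25,-177.2))"
```

```text
0.2 [ 0.2318 -0.6336  0.226 ] [ 1.7994e+02 -1.0000e-02 -1.5990e+02] 0.0872
[-35.8   25.62  -1.38] [ 0.06 -0.02 17.3 ]
[-8.17 44.15 -1.  ] [0. 0. 0.]
```

send_rows([
  [[-1, 0.7, 0, 0, 0, 1], [-3, 2.1, -0.1, 0, 0, 3], [-6, 4.3, -0.2, 0, 0, 5], [-9, 6.4, -0.3, 0, 0, 8], [-12, 8.6, -0.5, 0, 0, 10], [-15, 10.7, -0.6, 0, 0, 13], [-18, 12.9, -0.7, 0, 0, 15], [-21, 15, -0.8, 0, 0, 17.3]],
], fingers=1)

```text
clock: 0.87
tool_pos: [0.3781, -0.4192, 0.2347]
orientation: [180.0, 0.0, -177.3]
force: [0.6, 0.3, -0.4]
opening: 0.0875
gripper_force: 0.0
```

```bash
python3 -c "
from h import *
go((.50,-.20,.24,-177.2),(.4555,.171,.20,-177.2))"
```

```text
0.8667 [ 0.3781 -0.4192  0.2347] [ 1.8000e+02  1.0000e-02 -1.7731e+02] 0.0875
[-13.2   21.32  -0.53] [ 0.    0.01 -0.11]
[ 2.63 37.27  4.  ] [0. 0. 0.]
```

send_rows([
  [[-2, 3, 0, 0, 0, 0], [-4, 6, 0, 0, 0, 0], [-6, 9.3, 0, 0, 0, 0], [-8, 12.6, 0, 0, 0, 0], [-9.5, 16, 0, 0, 0, 0], [-11, 19.5, 0, 0, 0, 0], [-11, 23, 0.3, 0, 0, 0], [-11, 26.5, 0.6, 0, 0, 0]],
])

```text
clock: 1.53
tool_pos: [0.4748, -0.149, 0.2283]
orientation: [-180.0, -0.0, -177.2]
force: [0.5, -0.4, -0.4]
opening: 0.0876
gripper_force: 0.0
```

```bash
python3 -c "
from h import *
go((.4555,.171,.20,-177.2),(.4555,.171,.10,-177.2))"
```

```text
1.5333 [ 0.4748 -0.149   0.2283] [-180.     -0.   -177.19] 0.0876
[ 0.36 32.06  2.83] [-0.   -0.    0.01]
[-0. -0. 10.] [0. 0. 0.]
```

send_rows([
  [[0, 3, 0, 0, 0, 0], [0, 6.5, 0, 0, 0, 0], [0, 10, 0.3, 0, 0, 0], [0, 14, 0.6, 0, 0, 0], [0, 18, 1, 0, 0, 0], [0, 22, 1.5, 0, 0, 0], [0.2, 25.5, 2, 0, 0, 0], [0.3, 28.5, 2.5, 0, 0, 0]],
])

```text
clock: 2.2
tool_pos: [0.457, 0.136, 0.2036]
orientation: [180.0, 0.0, -177.1]
force: [1.1, 0.1, -0.0]
opening: 0.0876
gripper_force: 0.0
```

send_rows([
  [[0, 2, 0.5, 0, 0, 0], [0, 3, 1, 0, 0, 0], [0, 3.5, 1.5, 0, 0, 0], [0, 3.5, 2, 0, 0, 0], [0, 3.5, 2, 0, 0, 0]],
])

```text
clock: 2.62
tool_pos: [0.4553, 0.1677, 0.1824]
orientation: [-179.9, -0.1, -177.2]
force: [-0.5, -1.0, -0.7]
opening: 0.0875
gripper_force: 0.0
```

```bash
python3 -c "
from h import *
go((.4555,.171,.028,-177.2))
s=ctrl.snapshot('wrist'); cv2.imwrite('pics/w1.png',s['img'][:,:,::-1])
np.save('w1.npy',s,allow_pickle=True)"
```

```text
2.6167 [0.4553 0.1677 0.1824] [-1.7994e+02 -1.0000e-01 -1.7722e+02] 0.0875
[-0.06  0.35 15.44] [-0.06 -0.1  -0.02]
```

View pics/w1.png

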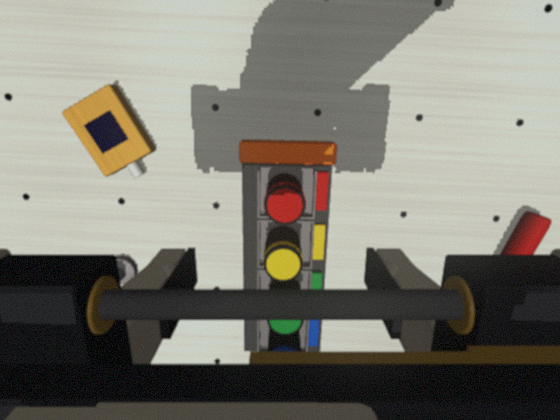

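The wrist view shows the red disc at (285,202), the yellow at (283,263), and the orange block top centred near (288,153), with the row aligned between the fingers.

```bash
python3 -c "
from h import *
s=np.load('w1.npy',allow_pickle=True).item()
print(to_world(s,[(285,202),(283,263)],.068),to_world(s,[(288,152)],.026))"
```

```text
[[0.45338714 0.17253547]
 [0.51030262 0.17369833]] [[0.41646841 0.17397344]]
```

send_rows([
  [[0.1, 0.4, 2, 0, 0, 0], [0.1, 0.4, 5, 0, 0, 0], [0.1, 0.4, 8, 0, 0, 0], [0.1, 0.4, 11, 0, 0, 0], [0.1, 0.4, 13.5, 0, 0, 0], [0.1, 0.4, 14.8, 0, 0, 0], [0.1, 0.4, 15.4, 0, 0, 0], [0.1, 0.4, 15.4, 0, 0, 0]],
])

```text
clock: 3.33
tool_pos: [0.4545, 0.1713, 0.0287]
orientation: [-179.9, -0.1, -177.3]
force: [-0.6, 0.5, 0.2]
opening: 0.0875
gripper_force: 0.0
```

send_rows([
  [[0, 0, 0, 0, 0, 0], [0, 0, 0, 0, 0, 0], [0, 0, 0, 0, 0, 0], [0, 0, 0, 0, 0, 0], [0, 0, 0, 0, 0, 0], [0, 0, 0, 0, 0, 0], [0, 0, 0, 0, 0, 0], [0, 0, 0, 0, 0, 0]],
], fingers=0)

```text
clock: 4.0
tool_pos: [0.4547, 0.1727, 0.0297]
orientation: [180.0, 0.0, -177.2]
force: [0.1, 0.3, 0.5]
opening: 0.0396
gripper_force: 0.0
```

send_rows([
  [[0, 0, 0, 0, 0, 0], [0, 0, 0, 0, 0, 0], [0, 0, 0, 0, 0, 0], [0, 0, 0, 0, 0, 0]],
], fingers=0)

```text
clock: 4.33
tool_pos: [0.4547, 0.1725, 0.0296]
orientation: [-180.0, -0.0, -177.2]
force: [-0.5, -0.8, 3.0]
opening: 0.0354
gripper_force: 30.0
```

```bash
python3 -c "
from h import *
go((.455,.172,.13,-177.2),(.6396,-.1665,.13,-154.2),(.6396,-.1665,.027,-154.2),(.6396,-.1665,.13,-154.2),(.510,.173,.13,-177.2),(.510,.173,.028,-177.2))
go((.6396,-.1665,.13,-154.2))"
```

```text
4.3333 [0.4547 0.1725 0.0296] [-1.7999e+02 -1.0000e-02 -1.7720e+02] 0.0354
[ -0.03  -0.06 -10.04] [-0.01 -0.01 -0.  ]
[-16.78 -34.71  -0.  ] [ -0.   0. -23.]
[ 0.  -0.  10.3] [0. 0. 0.]
[ -0.    0.  -10.3] [0. 0. 0.]
[-3.11 36.21  0.  ] [ 0. -0. 23.]
[-0.  -0.  10.2] [0. 0. 0.]
4.3333 [0.4547 0.1725 0.0296] [-1.7999e+02 -1.0000e-02 -1.7720e+02] 0.0354
[-16.81 -34.77 -10.03] [-1.0e-02 -1.0e-02 -2.3e+01]
```

send_rows([
  [[0, 0, -1, 0, 0, 0], [0, 0, -3, 0, 0, 0], [0, 0, -5.5, 0, 0, 0], [0, 0, -7.5, 0, 0, 0], [-0.6, -1.3, -9, 0, 0, -1], [-1.8, -3.7, -10, 0, 0, -3], [-3.2, -6.7, -10, 0, 0, -5], [-4.8, -10, -10, 0, 0, -7]],
])

```text
clock: 5.0
tool_pos: [0.5082, 0.075, 0.1305]
orientation: [179.9, 0.1, -170.0]
force: [0.6, 0.2, -1.8]
opening: 0.0356
gripper_force: 30.0
```

send_rows([
  [[-1.6, -3.3, 0, 0, 0, -2], [-3.2, -6.7, 0, 0, 0, -4], [-4.8, -10, 0, 0, 0, -6], [-6.4, -13.3, 0, 0, 0, -8], [-8, -16.6, 0, 0, 0, -11], [-9.5, -19.7, 0, 0, 0, -13], [-10.8, -22.3, 0, 0, 0, -15], [-11.6, -24, 0, 0, 0, -16]],
])

```text
clock: 5.67
tool_pos: [0.6638, -0.1442, 0.1284]
orientation: [180.0, -0.0, -154.2]
force: [0.7, -0.1, -1.5]
opening: 0.0358
gripper_force: 30.0
```

```bash
python3 -c "
from h import *
go((.6396,-.1665,.028,-154.2))"
```

```text
5.6667 [ 0.6638 -0.1442  0.1284] [ 1.7999e+02 -5.0000e-02 -1.5418e+02] 0.0358
[ 3.14 -0.96 10.04] [ 0.01 -0.05  0.02]
```

send_rows([
  [[1.5, -0.5, 0, 0, 0, 0], [3, -0.9, 0.5, 0, 0, 0], [3.1, -0.9, 2, 0, 0, 0], [3.1, -0.9, 4, 0, 0, 0], [3.1, -0.9, 6, 0, 0, 0], [3.1, -0.9, 7.5, 0, 0, 0], [3.1, -0.9, 8, 0, 0, 0], [3.1, -0.9, 8, 0, 0, 0]],
])

```text
clock: 6.33
tool_pos: [0.6373, -0.1631, 0.0477]
orientation: [179.9, -0.2, -154.2]
force: [-0.6, 1.1, -1.5]
opening: 0.0356
gripper_force: 30.0
```

```bash
python3 -c "
from h import *
go((.6396,-.1665,.028,-154.2))
s=ctrl.snapshot('wrist'); cv2.imwrite('pics/w2.png',s['img'][:,:,::-1])
np.save('w2.npy',s,allow_pickle=True)"
```

```text
6.3333 [ 0.6373 -0.1631  0.0477] [ 1.7990e+02 -1.7000e-01 -1.5421e+02] 0.0356
[-0.07 -0.41  1.97] [ 0.1  -0.17 -0.01]
```

View pics/w2.png

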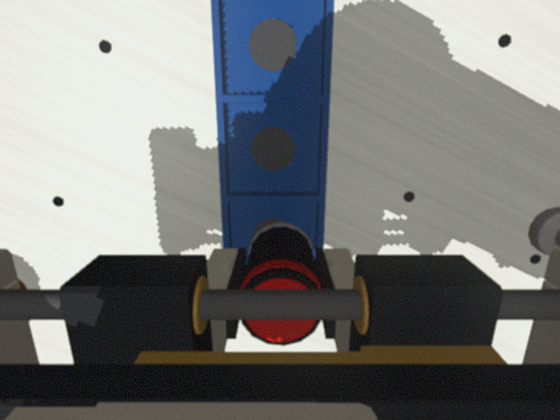

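The picture shows the held red tube at (281,300) entering the last bay, with the next bays' floor discs at (273,148) and (272,45).

```bash
python3 -c "
from h import *
s=np.load('w2.npy',allow_pickle=True).item()
P=to_world(s,[(273,148),(272,45)],.006); print(P, 2*P[0]-P[1])"
```

```text
[[ 0.58897647 -0.18987595]
 [ 0.53884348 -0.21427808]] [ 0.63910946 -0.16547381]
```

send_rows([
  [[-0.1, -0.3, 0.3, 0, 0, 0], [-0.1, -0.4, 1, 0, 0, 0], [-0.1, -0.4, 1.5, 0, 0, 0], [-0.1, -0.4, 1.8, 0, 0, 0], [-0.1, -0.4, 1.9, 0, 0, 0], [-0.1, -0.4, 1.9, 0, 0, 0], [-0.1, -0.4, 1.9, 0, 0, 0]],
])

```text
clock: 6.97
tool_pos: [0.6414, -0.1664, 0.0306]
orientation: [-180.0, -0.0, -154.2]
force: [0.1, 0.4, -0.5]
opening: 0.0356
gripper_force: 30.0
```

send_rows([
  [[0.1, 0, 0.1, 0, 0, 0], [0.1, 0, 0.2, 0, 0, 0], [0.1, 0, 0.2, 0, 0, 0], [0.1, 0, 0.2, 0, 0, 0]],
])

```text
clock: 7.3
tool_pos: [0.6404, -0.1669, 0.0286]
orientation: [-180.0, 0.0, -154.2]
force: [0.0, -1.0, -1.3]
opening: 0.0358
gripper_force: 30.0
```

send_rows([
  [[0, 0, 0, 0, 0, 0], [0, 0, 0, 0, 0, 0], [0, 0, 0, 0, 0, 0], [0, 0, 0, 0, 0, 0], [0, 0, 0, 0, 0, 0], [0, 0, 0, 0, 0, 0]],
], fingers=1)

```text
clock: 7.8
tool_pos: [0.6405, -0.1669, 0.0286]
orientation: [-180.0, 0.0, -154.2]
force: [-0.1, 0.3, -0.9]
opening: 0.07
gripper_force: 0.0
```

send_rows([
  [[0, 0, -1, 0, 0, 0], [0, 0, -3, 0, 0, 0], [0, 0, -5, 0, 0, 0], [0, 0, -7, 0, 0, 0], [0, 0, -9, 0, 0, 0], [0, 0, -10, 0, 0, 0]],
])

```text
clock: 8.3
tool_pos: [0.6417, -0.1671, 0.1323]
orientation: [-179.9, 0.2, -154.2]
force: [0.7, 0.5, 0.9]
opening: 0.0879
gripper_force: 0.0
```

```bash
python3 -c "
from h import *
go((.510,.173,.12,-177.2),(.510,.173,.028,-177.2))
s=ctrl.snapshot('side'); cv2.imwrite('pics/s2.png',s['img'][:,:,::-1])"
```

```text
8.3 [ 0.6417 -0.1671  0.1323] [-179.87    0.19 -154.18] 0.0879
[-2.96 36.35  1.15] [-0.09  0.21 23.02]
[-0.  -0.   9.2] [0. 0. 0.]
```

View pics/s2.png

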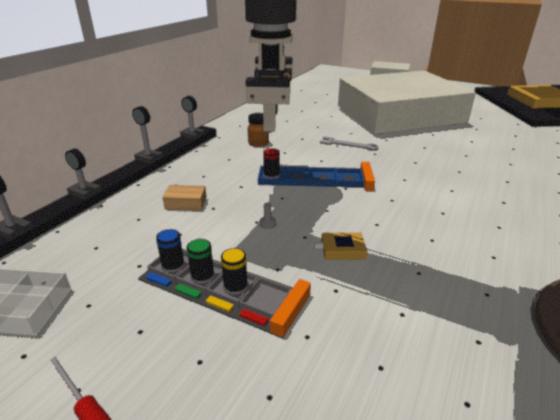

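Red stands upright in the far bay at (272,165). Next is yellow.

send_rows([
  [[-0.2, 2, 0, 0, 0, 2], [-0.5, 5, 0, 0, 0, 5], [-0.8, 9, 0, 0, 0, 8], [-1.1, 13, 0, 0, 0, 11], [-1.4, 17, 0, 0, 0, 14], [-1.7, 21, 0, 0, 0, 17], [-2, 25, 0, 0, 0, 20], [-2.4, 29, 0, 0, 0, 23]],
])

```text
clock: 9.02
tool_pos: [0.5344, 0.1061, 0.1284]
orientation: [180.0, -0.0, -177.4]
force: [1.1, -0.2, 0.0]
opening: 0.0876
gripper_force: 0.0
```

```bash
python3 -c "
from h import *
go((.510,.173,.12,-177.2),(.510,.173,.028,-177.2))"
```

```text
9.0167 [0.5344 0.1061 0.1284] [ 1.8000e+02 -2.0000e-02 -1.7737e+02] 0.0876
[2.13 6.8  0.84] [ 0.   -0.02 -0.17]
[-0.  -0.   9.2] [0. 0. 0.]
```

send_rows([
  [[0.8, 2.5, 0, 0, 0, 0], [1.5, 4.7, 0, 0, 0, 0], [2, 6.2, 0, 0, 0, 0], [2.1, 6.7, 0, 0, 0, 0], [2.1, 6.7, 0.5, 0, 0, 0], [2.1, 6.7, 1, 0, 0, 0], [2.1, 6.7, 1, 0, 0, 0]],
])

```text
clock: 9.6
tool_pos: [0.511, 0.1694, 0.117]
orientation: [-179.9, -0.1, -177.3]
force: [-0.3, -0.1, 0.0]
opening: 0.0876
gripper_force: 0.0
```

```bash
python3 -c "
from h import *
go((.510,.173,.0285,-177.2))"
```

```text
9.6 [0.511  0.1694 0.117 ] [-1.7994e+02 -1.2000e-01 -1.7726e+02] 0.0876
[0.06 0.38 8.85] [-0.06 -0.12 -0.06]
```

send_rows([
  [[0.1, 0.4, 1, 0, 0, 0], [0.1, 0.4, 3, 0, 0, 0], [0.1, 0.4, 5, 0, 0, 0], [0.1, 0.4, 7, 0, 0, 0], [0.1, 0.4, 8.3, 0, 0, 0], [0.1, 0.4, 8.8, 0, 0, 0], [0.1, 0.4, 8.8, 0, 0, 0], [0.1, 0.4, 8.8, 0, 0, 0]],
])

```text
clock: 10.27
tool_pos: [0.5106, 0.1742, 0.0305]
orientation: [-180.0, -0.0, -177.2]
force: [0.7, 0.6, 0.7]
opening: 0.0881
gripper_force: 0.0
```

send_rows([
  [[0, 0, 0, 0, 0, 0], [0, 0, 0, 0, 0, 0], [0, 0, 0, 0, 0, 0], [0, 0, 0, 0, 0, 0], [0, 0, 0, 0, 0, 0], [0, 0, 0, 0, 0, 0], [0, 0, 0, 0, 0, 0], [0, 0, 0, 0, 0, 0]],
], fingers=0)

```text
clock: 10.93
tool_pos: [0.5104, 0.1745, 0.0306]
orientation: [-180.0, 0.0, -177.2]
force: [0.2, -2.7, 1.5]
opening: 0.04
gripper_force: 0.7
```

send_rows([
  [[0, 0, 0, 0, 0, 0], [0, 0, 0, 0, 0, 0], [0, 0, 0, 0, 0, 0], [0, 0, 0, 0, 0, 0]],
], fingers=0)

```text
clock: 11.27
tool_pos: [0.5104, 0.1744, 0.0306]
orientation: [-180.0, -0.0, -177.2]
force: [-1.0, -1.5, 1.2]
opening: 0.0354
gripper_force: 30.0
```

```bash
python3 -c "
from h import *
go((.5892,-.190,.13,-154.2))"
```

```text
11.2667 [0.5104 0.1744 0.0306] [-179.99   -0.   -177.2 ] 0.0354
[ -6.09 -36.79  -9.93] [-1.0e-02 -1.0e-02 -2.3e+01]
```

send_rows([
  [[0, 0, -1, 0, 0, 0], [0, 0, -3, 0, 0, 0], [0, 0, -5.5, 0, 0, 0], [0, 0, -7.5, 0, 0, 0], [-0.2, -1.3, -9, 0, 0, 0], [-0.6, -3.7, -10, 0, 0, 0], [-1.1, -6.7, -10, 0, 0, 0], [-1.7, -10, -10, 0, 0, 0]],
])

```text
clock: 11.93
tool_pos: [0.5328, 0.0755, 0.1323]
orientation: [179.9, 0.1, -177.1]
force: [0.4, 0.2, -0.8]
opening: 0.0357
gripper_force: 30.0
```

send_rows([
  [[-0.6, -3.5, 0, 0, 0, -3], [-1.2, -7.2, 0, 0, 0, -6], [-1.8, -11, 0, 0, 0, -9], [-2.4, -15, 0, 0, 0, -12], [-3, -18.8, 0, 0, 0, -15], [-3.6, -22.2, 0, 0, 0, -18], [-4.1, -25, 0, 0, 0, -21], [-4.4, -26.8, 0, 0, 0, -23]],
])

```text
clock: 12.6
tool_pos: [0.5895, -0.1929, 0.131]
orientation: [-180.0, 0.0, -154.1]
force: [-0.1, 0.8, -0.5]
opening: 0.0355
gripper_force: 30.0
```

```bash
python3 -c "
from h import *
go((.5892,-.190,.029,-154.2))"
```

```text
12.6 [ 0.5895 -0.1929  0.131 ] [-1.7998e+02  1.0000e-02 -1.5414e+02] 0.0355
[-0.1   0.27 10.2 ] [-0.02  0.01  0.06]
```

send_rows([
  [[-0.1, 0.2, 0.3, 0, 0, 0], [-0.1, 0.2, 2, 0, 0, 0], [-0.1, 0.2, 4, 0, 0, 0], [-0.1, 0.2, 6, 0, 0, 0], [-0.1, 0.2, 8, 0, 0, 0], [-0.1, 0.2, 9, 0, 0, 0], [-0.1, 0.2, 9.4, 0, 0, 0], [-0.1, 0.2, 9.4, 0, 0, 0]],
])

```text
clock: 13.27
tool_pos: [0.589, -0.1876, 0.0361]
orientation: [180.0, -0.1, -154.2]
force: [-0.6, -0.2, -0.5]
opening: 0.0354
gripper_force: 30.0
```

send_rows([
  [[0, 0, 0.2, 0, 0, 0], [0, 0, 0.5, 0, 0, 0], [0, 0, 0.6, 0, 0, 0], [0, 0, 0.6, 0, 0, 0], [0, 0, 0.6, 0, 0, 0], [0, 0, 0.6, 0, 0, 0]],
])

```text
clock: 13.77
tool_pos: [0.5895, -0.1879, 0.0309]
orientation: [-180.0, 0.0, -154.2]
force: [0.0, -0.4, -0.4]
opening: 0.0357
gripper_force: 30.0
```

send_rows([
  [[0, -0.2, 0.1, 0, 0, 0], [0, -0.2, 0.2, 0, 0, 0], [0, -0.2, 0.2, 0, 0, 0], [0, -0.2, 0.2, 0, 0, 0]],
])

```text
clock: 14.1
tool_pos: [0.5904, -0.1898, 0.0286]
orientation: [-180.0, 0.0, -154.2]
force: [0.5, -0.6, -0.6]
opening: 0.0354
gripper_force: 30.0
```

send_rows([
  [[0, 0, 0, 0, 0, 0], [0, 0, 0, 0, 0, 0], [0, 0, 0, 0, 0, 0], [0, 0, 0, 0, 0, 0], [0, 0, 0, 0, 0, 0], [0, 0, 0, 0, 0, 0]],
], fingers=1)

```text
clock: 14.6
tool_pos: [0.5902, -0.1896, 0.0286]
orientation: [180.0, -0.0, -154.2]
force: [0.1, -1.8, 0.6]
opening: 0.0701
gripper_force: 0.0
```

send_rows([
  [[0, 0, -1, 0, 0, 0], [0, 0, -3, 0, 0, 0], [0, 0, -5, 0, 0, 0], [0, 0, -7, 0, 0, 0], [0, 0, -9, 0, 0, 0], [0, 0, -10, 0, 0, 0], [0, 0, -10, 0, 0, 0]],
])

```text
clock: 15.18
tool_pos: [0.5918, -0.1898, 0.1319]
orientation: [-179.8, 0.2, -154.2]
force: [0.5, 0.1, -0.8]
opening: 0.0876
gripper_force: 0.0
```

```bash
python3 -c "
from h import *
go((.567,.1765,.12,-177.2))
s=ctrl.snapshot('side'); cv2.imwrite('pics/s3.png',s['img'][120:220,200:400,::-1].repeat(3,0).repeat(3,1))"
```

```text
15.1833 [ 0.5918 -0.1898  0.1319] [-179.84    0.25 -154.18] 0.0876
[-13.72  34.06   1.16] [-0.11  0.28 23.02]
```

View pics/s3.png

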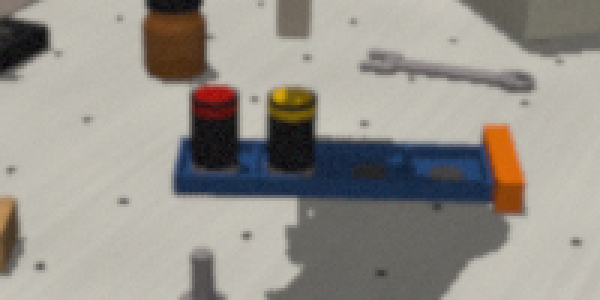

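The crop shows red at (215,130) and yellow at (292,130), both upright in the two far bays. Next is green.

send_rows([
  [[-0.8, 2, 0, 0, 0, 2], [-2, 5, 0, 0, 0, 5], [-3.4, 8.5, 0, 0, 0, 8], [-4.9, 12.2, 0, 0, 0, 11], [-6.4, 16, 0, 0, 0, 14], [-7.9, 19.7, 0, 0, 0, 17], [-9.4, 23.4, 0, 0, 0, 20], [-10.8, 27, 0, 0, 0, 23]],
])

```text
clock: 15.9
tool_pos: [0.5688, 0.1022, 0.1274]
orientation: [-180.0, -0.1, -177.4]
force: [1.1, 0.1, -0.1]
opening: 0.0877
gripper_force: 0.0
```

```bash
python3 -c "
from h import *
go((.567,.1765,.12,-177.2))"
```

```text
15.9 [0.5688 0.1022 0.1274] [-1.7997e+02 -1.0000e-01 -1.7735e+02] 0.0877
[-0.17  7.43  0.73] [-0.03 -0.1  -0.15]
```

send_rows([
  [[0, 2.5, 0, 0, 0, 0], [-0.1, 5, 0, 0, 0, 0], [-0.1, 6.7, 0, 0, 0, 0], [-0.1, 7.2, 0, 0, 0, 0], [-0.1, 7.2, 0.5, 0, 0, 0], [-0.1, 7.2, 0.9, 0, 0, 0], [-0.1, 7.2, 0.9, 0, 0, 0]],
])

```text
clock: 16.48
tool_pos: [0.5664, 0.171, 0.1178]
orientation: [-179.9, -0.2, -177.3]
force: [0.0, -1.9, -0.6]
opening: 0.0873
gripper_force: 0.0
```

```bash
python3 -c "
from h import *
go((.567,.1765,.0285,-177.2))"
```

```text
16.4833 [0.5664 0.171  0.1178] [-1.7993e+02 -1.5000e-01 -1.7726e+02] 0.0873
[-0.11  0.55  8.93] [-0.07 -0.15 -0.06]
```

send_rows([
  [[-0.1, 0.4, 1, 0, 0, 0], [-0.1, 0.4, 3, 0, 0, 0], [-0.1, 0.4, 5, 0, 0, 0], [-0.1, 0.4, 7, 0, 0, 0], [-0.1, 0.4, 8.3, 0, 0, 0], [-0.1, 0.4, 8.9, 0, 0, 0], [-0.1, 0.4, 8.9, 0, 0, 0], [-0.1, 0.4, 8.9, 0, 0, 0]],
])

```text
clock: 17.15
tool_pos: [0.5684, 0.1761, 0.0305]
orientation: [-180.0, -0.0, -177.2]
force: [0.6, -0.2, 0.0]
opening: 0.0877
gripper_force: 0.0
```

send_rows([
  [[0, 0, 0, 0, 0, 0], [0, 0, 0, 0, 0, 0], [0, 0, 0, 0, 0, 0], [0, 0, 0, 0, 0, 0], [0, 0, 0, 0, 0, 0], [0, 0, 0, 0, 0, 0], [0, 0, 0, 0, 0, 0], [0, 0, 0, 0, 0, 0]],
], fingers=0)

```text
clock: 17.82
tool_pos: [0.5682, 0.1765, 0.0306]
orientation: [180.0, 0.0, -177.2]
force: [0.2, -1.0, -1.0]
opening: 0.0399
gripper_force: 0.0
```

send_rows([
  [[0, 0, 0, 0, 0, 0], [0, 0, 0, 0, 0, 0], [0, 0, 0, 0, 0, 0], [0, 0, 0, 0, 0, 0]],
], fingers=0)

```text
clock: 18.15
tool_pos: [0.5683, 0.1766, 0.0306]
orientation: [180.0, 0.0, -177.2]
force: [-0.1, 0.7, 0.6]
opening: 0.0356
gripper_force: 30.0
```

```bash
python3 -c "
from h import *
go((.5388,-.2147,.13,-154.2))"
```

```text
18.15 [0.5683 0.1766 0.0306] [ 1.7999e+02  1.0000e-02 -1.7720e+02] 0.0356
[  4.85 -38.94  -9.94] [ 0.0e+00  1.0e-02 -2.3e+01]
```

send_rows([
  [[0, 0, -1, 0, 0, 0], [0, 0, -3, 0, 0, 0], [0, 0, -5.5, 0, 0, 0], [0, 0, -7.5, 0, 0, 0], [0.2, -1.3, -9, 0, 0, 0], [0.5, -3.8, -10, 0, 0, 0], [0.9, -7.2, -10, 0, 0, 0], [1.4, -11, -10, 0, 0, 0]],
])

```text
clock: 18.82
tool_pos: [0.5599, 0.0658, 0.1322]
orientation: [180.0, 0.1, -177.1]
force: [0.5, -1.0, -1.7]
opening: 0.0358
gripper_force: 30.0
```

send_rows([
  [[0.5, -3.8, 0, 0, 0, -3], [1, -7.6, 0, 0, 0, -6], [1.5, -11.5, 0, 0, 0, -9], [2, -15.5, 0, 0, 0, -12], [2.5, -19.5, 0, 0, 0, -15], [3, -23.2, 0, 0, 0, -18], [3.3, -26.2, 0, 0, 0, -21], [3.5, -27.9, 0, 0, 0, -23]],
])

```text
clock: 19.48
tool_pos: [0.5374, -0.2175, 0.1312]
orientation: [-180.0, -0.0, -154.2]
force: [-0.4, -0.0, -0.5]
opening: 0.0353
gripper_force: 30.0
```

send_rows([
  [[0, 0, 0, 0, 0, 0], [0, 0, 0, 0, 0, 0]],
])

```text
clock: 19.65
tool_pos: [0.5377, -0.2156, 0.1309]
orientation: [180.0, -0.0, -154.4]
force: [-0.4, 0.7, -1.2]
opening: 0.0356
gripper_force: 30.0
```

```bash
python3 -c "
from h import *
go((.5388,-.2147,.029,-154.2))"
```

```text
19.65 [ 0.5377 -0.2156  0.1309] [ 1.7999e+02 -1.0000e-02 -1.5436e+02] 0.0356
[-0.13  0.03 10.19] [ 0.01 -0.01 -0.16]
```

send_rows([
  [[-0.1, 0, 0.3, 0, 0, 0], [-0.1, 0, 2, 0, 0, 0], [-0.1, 0, 4, 0, 0, 0], [-0.1, 0, 6, 0, 0, 0], [-0.1, 0, 8, 0, 0, 0], [-0.1, 0, 9, 0, 0, 0], [-0.1, 0, 9.4, 0, 0, 0], [-0.1, 0, 9.4, 0, 0, 0]],
])

```text
clock: 20.32
tool_pos: [0.5389, -0.2133, 0.036]
orientation: [180.0, -0.1, -154.1]
force: [-0.8, -0.6, -0.1]
opening: 0.0358
gripper_force: 30.0
```

send_rows([
  [[0, 0, 0.2, 0, 0, 0], [0, 0, 0.5, 0, 0, 0], [0, 0, 0.6, 0, 0, 0], [0, 0, 0.7, 0, 0, 0], [0, 0, 0.7, 0, 0, 0], [0, 0, 0.7, 0, 0, 0]],
])

```text
clock: 20.82
tool_pos: [0.5393, -0.2141, 0.0299]
orientation: [-180.0, 0.0, -154.2]
force: [-0.8, -0.2, 0.3]
opening: 0.0353
gripper_force: 30.0
```

send_rows([
  [[0, 0, 0.1, 0, 0, 0], [0, 0, 0.1, 0, 0, 0], [0, 0, 0.1, 0, 0, 0]],
])

```text
clock: 21.07
tool_pos: [0.5392, -0.2141, 0.0286]
orientation: [-180.0, 0.0, -154.2]
force: [0.9, -1.1, -0.8]
opening: 0.0355
gripper_force: 30.0
```

send_rows([
  [[0, 0, 0, 0, 0, 0], [0, 0, 0, 0, 0, 0], [0, 0, 0, 0, 0, 0], [0, 0, 0, 0, 0, 0], [0, 0, 0, 0, 0, 0], [0, 0, 0, 0, 0, 0]],
], fingers=1)

```text
clock: 21.57
tool_pos: [0.5392, -0.214, 0.0286]
orientation: [-180.0, 0.0, -154.2]
force: [-0.1, 0.0, 0.0]
opening: 0.0697
gripper_force: 0.0
```

send_rows([
  [[0, 0, -1, 0, 0, 0], [0, 0, -3, 0, 0, 0], [0, 0, -5, 0, 0, 0], [0, 0, -7, 0, 0, 0], [0, 0, -9, 0, 0, 0], [0, 0, -10, 0, 0, 0], [0, 0, -10, 0, 0, 0]],
])

```text
clock: 22.15
tool_pos: [0.5408, -0.2143, 0.1318]
orientation: [-179.8, 0.2, -154.2]
force: [0.4, 0.6, -0.1]
opening: 0.0877
gripper_force: 0.0
```

```bash
python3 -c "
from h import *
go((.624,.179,.12,-177.2))"
```

```text
22.15 [ 0.5408 -0.2143  0.1318] [-179.84    0.24 -154.18] 0.0877
[-24.62  31.78   1.19] [-0.11  0.27 23.02]
```

send_rows([
  [[-1.5, 2, 0, 0, 0, 2], [-3.5, 4.5, 0, 0, 0, 5], [-5.8, 7.5, 0, 0, 0, 8], [-8.1, 10.5, 0, 0, 0, 11], [-10.5, 13.6, 0, 0, 0, 14], [-12.9, 16.7, 0, 0, 0, 17], [-15.3, 19.8, 0, 0, 0, 20], [-17.8, 23, 0, 0, 0, 23]],
])

```text
clock: 22.82
tool_pos: [0.5987, 0.0722, 0.1277]
orientation: [-180.0, -0.1, -177.4]
force: [1.4, -0.5, 0.1]
opening: 0.088
gripper_force: 0.0
```

```bash
python3 -c "
from h import *
go((.624,.179,.12,-177.2))"
```

```text
22.8167 [0.5987 0.0722 0.1277] [-1.7998e+02 -7.0000e-02 -1.7736e+02] 0.088
[-3.02 10.55  0.77] [-0.02 -0.07 -0.16]
```

send_rows([
  [[-0.8, 3, 0, 0, 0, 0], [-1.7, 6, 0, 0, 0, 0], [-2.5, 8.8, 0, 0, 0, 0], [-2.9, 10.2, 0, 0, 0, 0], [-2.9, 10.5, 0.5, 0, 0, 0], [-2.9, 10.5, 0.9, 0, 0, 0], [-2.9, 10.5, 0.9, 0, 0, 0], [-2.9, 10.5, 0.9, 0, 0, 0]],
])

```text
clock: 23.48
tool_pos: [0.6224, 0.1754, 0.1188]
orientation: [-180.0, -0.1, -177.3]
force: [-0.3, -0.3, -0.2]
opening: 0.088
gripper_force: 0.0
```

```bash
python3 -c "
from h import *
go((.624,.179,.0295,-177.2))"
```

```text
23.4833 [0.6224 0.1754 0.1188] [-1.7996e+02 -9.0000e-02 -1.7726e+02] 0.088
[-0.19  0.36  8.93] [-0.04 -0.09 -0.06]
```

send_rows([
  [[-0.1, 0.3, 1, 0, 0, 0], [-0.1, 0.3, 3, 0, 0, 0], [-0.1, 0.3, 5, 0, 0, 0], [-0.1, 0.3, 7, 0, 0, 0], [-0.1, 0.3, 8.3, 0, 0, 0], [-0.1, 0.3, 8.9, 0, 0, 0], [-0.1, 0.3, 8.9, 0, 0, 0], [-0.1, 0.3, 8.9, 0, 0, 0]],
])

```text
clock: 24.15
tool_pos: [0.6242, 0.1795, 0.0307]
orientation: [-180.0, 0.0, -177.2]
force: [-0.1, 0.3, 0.8]
opening: 0.0877
gripper_force: 0.0
```

send_rows([
  [[0, 0, 0, 0, 0, 0], [0, 0, 0, 0, 0, 0], [0, 0, 0, 0, 0, 0], [0, 0, 0, 0, 0, 0], [0, 0, 0, 0, 0, 0], [0, 0, 0, 0, 0, 0], [0, 0, 0, 0, 0, 0], [0, 0, 0, 0, 0, 0]],
], fingers=0)

```text
clock: 24.82
tool_pos: [0.624, 0.1799, 0.0306]
orientation: [180.0, 0.0, -177.2]
force: [-0.8, 0.6, -0.6]
opening: 0.0399
gripper_force: 0.0
```

send_rows([
  [[0, 0, 0, 0, 0, 0], [0, 0, 0, 0, 0, 0], [0, 0, 0, 0, 0, 0], [0, 0, 0, 0, 0, 0]],
], fingers=0)

```text
clock: 25.15
tool_pos: [0.624, 0.1798, 0.0305]
orientation: [-180.0, -0.0, -177.2]
force: [-0.3, 0.1, 0.8]
opening: 0.0356
gripper_force: 30.0
```

```bash
python3 -c "
from h import *
go((.4885,-.239,.13,-154.2))"
```

```text
25.15 [0.624  0.1798 0.0305] [-1.800e+02 -1.000e-02 -1.772e+02] 0.0356
[ 15.58 -41.17  -9.94] [-0.0e+00 -1.0e-02 -2.3e+01]
```

send_rows([
  [[0, 0, -1, 0, 0, 0], [0, 0, -3, 0, 0, 0], [0, 0, -6, 0, 0, 0], [0, 0, -8.5, 0, 0, 0], [0.8, -2, -10, 0, 0, 0], [2, -5.2, -10, 0, 0, 0], [3.3, -8.7, -10, 0, 0, 0], [4.6, -12.2, -10, 0, 0, 0]],
])

```text
clock: 25.82
tool_pos: [0.5834, 0.055, 0.1315]
orientation: [180.0, 0.1, -177.1]
force: [-0.5, 0.5, -0.9]
opening: 0.0356
gripper_force: 30.0
```

send_rows([
  [[1.4, -3.7, 0, 0, 0, -3], [2.8, -7.4, 0, 0, 0, -6], [4.2, -11.2, 0, 0, 0, -9], [5.7, -15, 0, 0, 0, -12], [7.1, -18.8, 0, 0, 0, -15], [8.6, -22.6, 0, 0, 0, -18], [9.9, -26, 0, 0, 0, -21], [11, -29, 0, 0, 0, -23]],
])

```text
clock: 26.48
tool_pos: [0.4871, -0.2413, 0.1314]
orientation: [-180.0, 0.0, -154.1]
force: [0.6, -1.0, -0.8]
opening: 0.0355
gripper_force: 30.0
```

send_rows([
  [[0, 0, 0, 0, 0, 0], [0, 0, 0, 0, 0, 0]],
])

```text
clock: 26.65
tool_pos: [0.4875, -0.2408, 0.1311]
orientation: [-180.0, 0.0, -154.4]
force: [0.1, -1.0, -1.6]
opening: 0.0355
gripper_force: 30.0
```

```bash
python3 -c "
from h import *
go((.4885,-.239,.029,-154.2))"
```

```text
26.65 [ 0.4875 -0.2408  0.1311] [-1.7999e+02  1.0000e-02 -1.5440e+02] 0.0355
[-0.16  0.12 10.21] [-0.01  0.01 -0.2 ]
```

send_rows([
  [[-0.2, 0, 0.3, 0, 0, 0], [-0.2, 0.1, 2, 0, 0, 0], [-0.2, 0.1, 4, 0, 0, 0], [-0.2, 0.1, 6, 0, 0, 0], [-0.2, 0.1, 8, 0, 0, 0], [-0.2, 0.1, 9, 0, 0, 0], [-0.2, 0.1, 9.4, 0, 0, 0], [-0.2, 0.1, 9.4, 0, 0, 0]],
])

```text
clock: 27.32
tool_pos: [0.4897, -0.2367, 0.0359]
orientation: [180.0, -0.1, -154.1]
force: [0.4, -0.2, -0.2]
opening: 0.0354
gripper_force: 30.0
```

send_rows([
  [[0, 0, 0.2, 0, 0, 0], [0, 0, 0.5, 0, 0, 0], [0, 0, 0.6, 0, 0, 0], [0, 0, 0.7, 0, 0, 0], [0, 0, 0.7, 0, 0, 0], [0, 0, 0.7, 0, 0, 0]],
])

```text
clock: 27.82
tool_pos: [0.4897, -0.2376, 0.0298]
orientation: [-180.0, 0.0, -154.2]
force: [-0.0, 0.8, -1.0]
opening: 0.0356
gripper_force: 30.0
```

send_rows([
  [[0, -0.1, 0.1, 0, 0, 0], [0, -0.1, 0.1, 0, 0, 0], [0, -0.1, 0.1, 0, 0, 0]],
])

```text
clock: 28.07
tool_pos: [0.4901, -0.2385, 0.0285]
orientation: [180.0, -0.0, -154.2]
force: [-0.0, 0.6, -1.5]
opening: 0.0355
gripper_force: 30.0
```

send_rows([
  [[0, 0, 0, 0, 0, 0], [0, 0, 0, 0, 0, 0], [0, 0, 0, 0, 0, 0], [0, 0, 0, 0, 0, 0], [0, 0, 0, 0, 0, 0], [0, 0, 0, 0, 0, 0]],
], fingers=1)

```text
clock: 28.57
tool_pos: [0.4902, -0.2384, 0.0286]
orientation: [-180.0, 0.0, -154.2]
force: [-0.0, 0.7, 0.1]
opening: 0.0701
gripper_force: 0.0
```

send_rows([
  [[0, 0, -1, 0, 0, 0], [0, 0, -3, 0, 0, 0], [0, 0, -5, 0, 0, 0], [0, 0, -7, 0, 0, 0], [0, 0, -9, 0, 0, 0], [0, 0, -11, 0, 0, 0], [0, 0, -12, 0, 0, 0], [0, 0, -12, 0, 0, 0]],
])

```text
clock: 29.23
tool_pos: [0.4916, -0.2387, 0.1516]
orientation: [-179.8, 0.2, -154.2]
force: [-1.2, -0.1, -0.1]
opening: 0.0876
gripper_force: 0.0
```

```bash
python3 -c "
from h import *
s=ctrl.snapshot('side'); cv2.imwrite('pics/s4.png',s['img'][120:220,200:400,::-1].repeat(3,0).repeat(3,1))"
```

View pics/s4.png

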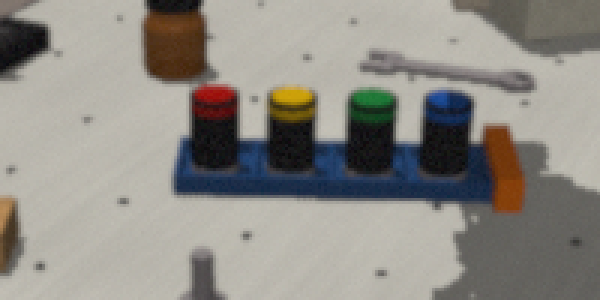

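The crop shows all four upright, in order red (215,130), yellow (292,130), green (371,130), blue (447,133), with blue next to the orange block. The gripper is clear of everything.

```bash
python3 -c "
from plant import ctrl
print(ctrl.close_job())"
```

```text
the job is handed in; nothing more can be done
None
```

All four tubes stand upright in the cassette in reverse order (red in the bay farthest from the orange block, then yellow, green, and blue beside it), and the job was handed in at about 29 s of the 102 s allowed.

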